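# Index the router-bit wheel to the blue bit

## Task

Work the orange press key of the bit indexer, one calm full stroke after another, until the router bit with the blue head stands at the yellow pointer. Move the wheel only by the key, do not touch the wheel or its bits, and leave the key released, fully up.

Things in the scene. Friction and masses are not known exactly. Their poses are not given: they have to be found in the camera images.
- bit_wheel: Level grey turntable, 146 mm across (ratchet disc 172 mm), top 52 mm above the table, with 12 stations 30 degrees apart; seven upright router bits are fixed in it, up to 92 mm high: one blue-headed, others red or grey. Origin: on its axis at table height, z up. It turns anticlockwise seen from above, a tooth (30 degrees) per key press, and friction holds it. Not to be touched.
- blue_bit (a point): Upper end of the blue-headed router bit, 60 mm from the wheel's axis, 90 mm above the table; it travels round with the wheel. At the start it is 70 to 166 degrees short of the pointer. The first press may turn the wheel by anything from 15 to 50 degrees, as it may start between teeth; after that every press leaves the stations in line with the pointer to a few degrees.
- pointer_spot (a point): The place where the arrow of the yellow pointer aims, fixed, 60 mm from the wheel's axis, 90 mm above the table: here the blue bit must come. The pointer stands on a yellow post beside the wheel, 52 mm further out; its top is 72 mm above the table.
- key_pad (a point): Middle of the top of the orange press key (36 mm along, 38 mm across), 190 mm from the wheel's axis; 71 mm above the table when released, 36 mm at its stop, where it has tilted 25 degrees and strayed under 10 mm. Press calmly (under 0.1 m/s) from above, fingers shut, to the stop (10 N, in passing 20 N), then rise: it springs up. Only the later part of the down stroke turns the wheel.

How it is judged:
At the end, for the whole second after the job is handed in: The blue-headed bit stands within 12 mm of the spot at which the pointer aims, the wheel is at rest, and the key is fully up (its pad more than 64 mm above the table) (horizontal distance between blue_bit and pointer_spot below 0.012 m and height (world z) of key_pad above 0.064 m and angular speed of bit_wheel below 0.1 rad/s); the robot touches nothing.
It fails at once if the robot touches the wheel or its bits (contact force between any of the fingers, the arm and bit_wheel above 1 N).
It also fails if it takes over 51 s, if anything falls off the work surface, if the arm or the gripper's body presses on something with over 40 N, if the wrist force passes 120 N, or if a joint passes its speed limit or range.

## Robot

A 7-joint arm with a two-finger parallel gripper is mounted at the origin on a cart in front of the work surface, level with it; the furniture and walls round the work are solid. World frame = base frame: x ahead of the robot, y to its left, z up, the work surface at z = 0. Lengths are in m, angles in rad, forces in N, time in s.
With the tool pointing down it reaches from about 0.4 to 0.85 m from the base axis. Payload 10.4 kg.
Tool frame: the origin (TCP) lies on the centre line of the jaws, within the pads' length; the fingertips stand 14 mm ahead of it and the grasp point (between the pads) lies 5 mm behind it (manip.tip_reach is the distance from the TCP to the fingertips, in m); z points along the fingers, y is the line along which they close (so a half turn about z gives the same grasp; the last joint's range is limited). The gripper opens to 85 mm and grips with 20 to 120 N. Pads are 22 mm wide; open, the fingers measure 114 mm over their backs; the gripper's body (76 mm by 85 mm) begins 54 mm behind the grasp point. The pads swing forward as they close: fully open they stand 13 mm farther back than shut.
Start: joints at [-1.319, 0.332, -0.065, 1.46, 0.022, 1.35, -0.088], TCP at [0.17, 0.602, 0.245] pointing down, gripper open.
Joint ranges: [-2.6, 2.6], [-0.5, 2.12], [-1.47, 1.34], [0.16, 2.42], [-1.27, 4.41], [0.06, 2.06], [-2.6, 2.6]. Speed limits (rad/s): [2.22, 2.22, 2.79, 2.79, 3.14, 3.14, 3.14].

## Interface

Orientations are given as a unit quaternion [x, y, z, w].
In Python, from workcell import manip gives the robot as it stands.
- The arm moves only by the shell command python3 -m pendant 'ROWS' [FORCE]. ROWS is JSON, a list of rows, each a list of 7 numbers: the shift along the tool's x, y, z in units of 50 mm (1.0 is 50 mm), then the turn, a rotation vector about the tool's x, y, z in units of 8 degrees (1.0 is 8 degrees), then the opening, from -1 (shut) to 1 (fully open), so that 0 is half open. In form: [[dx, dy, dz, ax, ay, az, jaw], ...]. A call has exactly 10 rows; each row is the pose to reach, as a shift and turn from the pose commanded when the call began, along the tool's axes at that moment; what a row does not reach only later rows make up. A row lasts 1/8 s, in which the tool goes at most 62.5 mm and 10.7 degrees, less where a joint would pass 70% of its speed; a pose out of reach is approached as far as the arm can. A call with a gripper value outside its range is refused whole. The fingers move at their own pace and stop on an object; FORCE is the grip in N (left out, the last holds). Time passes only in rows, so rows that repeat a pose let the fingers close, or fill a call up. It gives the time, the measured TCP pose, the force, the opening and the grip force at its end, in the units of the state.
- manip.get_obs(): the state, without advancing time (a new reading comes with each control period).
- manip.camera(name): name is "scene" or "top" or "wrist"; returns (picture, depth): 480x640x3 uint8, red, green, blue; 480x640 float32, m along the optical axis (not along the pixel's ray), 0 where there is no reading.
- manip.get_calibration(name): a dict with "fx", "fy", "cx", "cy" (pixels), "D" ([k1, k2, p1, p2, k3] as OpenCV has them; the pictures are not rectified), "xyz" and "orientation" of the camera in the world. Camera axes: x right, y up, looking along -z (the intrinsics and any distortion apply to the point x, -y, -z); pixel columns grow to the right and rows downward; lengths in m; the calibration is good to about 2 mm. A picture is of the moment at which its call begins: read the wrist's pose just before it. get_calibration takes no time and is no camera call; for the wrist camera it gives the pose at the moment of the call.
- manip.hand_in(): hands the job in; it is judged then, once.
Trained networks look in the newest picture that a camera, given by its name, has taken for a name from the list of things; names that differ only in an ending like _2 or _b are one class to them, and where a whole thing is asked for, a point or a joint stands for the part that bears it (a point fixed in the world has none). Each returns a list of dicts, best first, with "p" (0 to 1); they miss things now and then, are a little off and sometimes report something else, mostly with a low value. They report only what shows in the picture. A call takes as long as a camera call.
- manip.find_in(thing, camera): "box" ([left, top, right, bottom] in pixels, round what is visible of it).
- manip.trace(thing, camera): "pixels" (480x640 bool, what is visible of it) and "box" ([left, top, right, bottom] in pixels, round what is visible of it).
- manip.tip_of(thing, camera): "pixel" ([column, row] in pixels: a listed point, or the origin of a listed thing).
The state is a dict: "clock": time; "joint_pos": joint angles; "joint_velocities": joint speeds; "tau": joint torques, N m; "position": TCP position; "ee_rot": TCP orientation; "ft_force": force on the tool from outside, world axes, zero at the start; "torque": the same for the moment, N m; "grip_width": opening from 0.0 (shut) to 1.0 (fully open); "grasp_force": force on a finger pad.
Only numpy, scipy, OpenCV 4.12 (cv2) and the standard library are available. Lean on these libraries where they do the work, as an engineer would, in place of code of your own. Each camera call takes 0.05 s, during which the arm holds its last target. There are 200 camera calls.

## Working session

There is one attempt and no reset: what is moved stays moved. The work goes in short steps, Python scripts to look and compute and a shell command to move; the robot and the scene stay as the last step left them, time stands still between calls to the robot, and variables do not carry over. Pictures are saved under pics/ and viewed, at most 10 in all, crops included, and the job is handed in when it is done.

```bash
mkdir -p pics; cat > h.py <<'E'
import numpy as np,cv2
from scipy.spatial.transform import Rotation as R
from workcell import manip
def ray(c,px):
    k=manip.get_calibration(c)if isinstance(c,str) else c
    K=np.array([[k['fx'],0,k['cx']],[0,k['fy'],k['cy']],[0,0,1]])
    u=cv2.undistortPoints(np.array([[px]],float),K,np.array(k['D'],float))[0,0]
    return np.array(k['xyz']),R.from_quat(k['orientation']).apply([u[0],-u[1],-1])
def at_z(c,px,z):
    o,d=ray(c,px); return o+d*(z-o[2])/d[2]
def at_d(c,px,dep):
    o,d=ray(c,px); return o+d*dep
def meet(c1,p1,c2,p2):
    a,d=ray(c1,p1);b,e=ray(c2,p2)
    s=np.linalg.lstsq(np.c_[d,-e],b-a,rcond=None)[0]
    P,Q=a+s[0]*d,b+s[1]*e
    return (P+Q)/2,np.linalg.norm(P-Q)
E
python3 - <<'E'
from h import *
np.set_printoptions(precision=3,suppress=True)
o=manip.get_obs();print(o['clock'],o['position'],o['ee_rot'],o['ft_force'],manip.tip_reach)
pts={}
for c in('scene','top'):
    im,d=manip.camera(c);cv2.imwrite(f'pics/{c}0.png',im[:,:,::-1])
    for t,z in(('key_pad',.071),('blue_bit',.09),('pointer_spot',.09),('bit_wheel',0)):
        r=manip.tip_of(t,c)
        for q in r[:2]: print(c,t,q['p'],np.array(q['pixel']),at_z(c,q['pixel'],z))
        if r: pts[c,t]=r[0]['pixel']
for t in('key_pad','blue_bit','pointer_spot','bit_wheel'):
    if ('scene',t)in pts and('top',t)in pts: print(t,meet('scene',pts['scene',t],'top',pts['top',t]))
E
```

```text
0.0 [0.17  0.601 0.245] [ 0.137  0.991 -0.001 -0.   ] [-0.103  0.148 -0.795] 0.014
scene key_pad 0.56 [368. 268.] [ 0.513 -0.162  0.071]
scene blue_bit 0.87 [351.9 223. ] [ 0.622 -0.248  0.09 ]
scene pointer_spot 0.78 [362.7 208.1] [ 0.658 -0.317  0.09 ]
scene bit_wheel 0.86 [331.9 258. ] [ 0.683 -0.26   0.   ]
top key_pad 0.72 [325.7 270.5] [ 0.514 -0.172  0.071]
top blue_bit 0.91 [368.7 212.5] [ 0.621 -0.249  0.09 ]
top pointer_spot 0.61 [399.8 195.9] [ 0.652 -0.307  0.09 ]
top bit_wheel 0.94 [366.5 188.8] [ 0.684 -0.254  0.   ]
top bit_wheel 0.34 [403.1 195.1] [ 0.672 -0.329  0.   ]
key_pad (array([ 0.516, -0.17 ,  0.067]), np.float64(0.005422925806932586))
blue_bit (array([ 0.621, -0.249,  0.09 ]), np.float64(0.0021597807727544733))
pointer_spot (array([ 0.65 , -0.307,  0.095]), np.float64(0.0028799987278771777))
bit_wheel (array([ 0.682, -0.255,  0.002]), np.float64(0.004409400319188264))
```

View pics/top0.png

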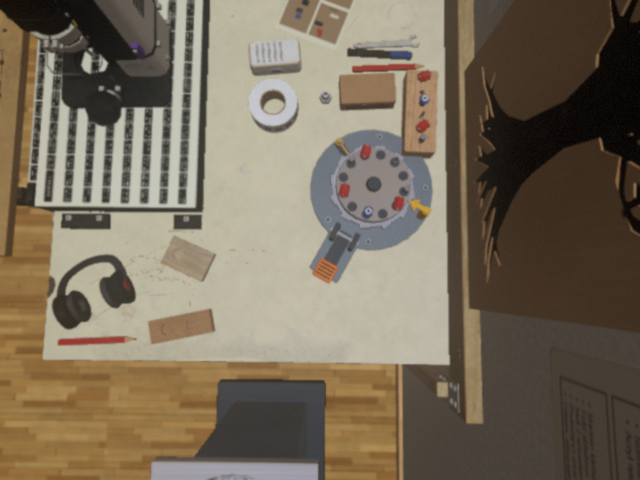

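View pics/scene0.png

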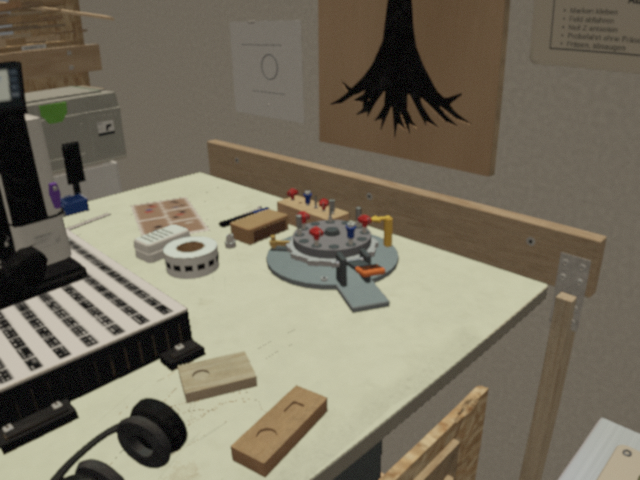

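The top view shows the key at (326,270), the blue bit at (368,212), and the pointer at (418,208) aiming left at the wheel. The scene view agrees, with the key at (370,270) and the blue bit at (351,228). Next I'll check heights along the transit path.

```bash
python3 - <<'E'
from h import *
np.set_printoptions(precision=3,suppress=True)
im,d=manip.camera('top')
k=manip.get_calibration('top')
v,u=np.mgrid[0:480:3,0:640:3];v=v.ravel();u=u.ravel()
P=np.array([at_d(k,(a,b),d[b,a]) if d[b,a]>0 else [9,9,9] for a,b in zip(u,v)])
for x in np.arange(.1,.8,.1): print('x%.1f'%x,[(round(y,1),round(float(m[:,2].max()),2)) for y in np.arange(-.5,.7,.1) if len(m:=P[(abs(P[:,0]-x-.05)<.05)&(abs(P[:,1]-y-.05)<.05)])])
hsv=cv2.cvtColor(im,cv2.COLOR_RGB2HSV)
m=cv2.inRange(hsv,(5,140,120),(16,255,255));m[:,:300]=0;m[:245]=0;m[300:]=0;m[:,360:]=0
b,a=np.nonzero(m);print(len(a),a.mean(),b.mean(),at_z(k,(a.mean(),b.mean()),.071),at_d(k,(a.mean(),b.mean()),np.median(d[b,a])))
E
```

```text
x0.1 [(np.float64(-0.5), 0.17), (np.float64(-0.4), -0.74), (np.float64(-0.3), -0.74), (np.float64(-0.2), 0.0), (np.float64(-0.1), 0.0), (np.float64(-0.0), 0.0), (np.float64(0.1), 0.0), (np.float64(0.2), -0.74), (np.float64(0.3), -0.74), (np.float64(0.4), -0.74), (np.float64(0.5), -0.74), (np.float64(0.6), -0.75)]
x0.2 [(np.float64(-0.5), 0.44), (np.float64(-0.4), 0.01), (np.float64(-0.3), -0.74), (np.float64(-0.2), -0.74), (np.float64(-0.1), -0.75), (np.float64(-0.0), -0.74), (np.float64(0.1), -0.74), (np.float64(0.2), -0.75), (np.float64(0.3), -0.75), (np.float64(0.4), -0.75), (np.float64(0.5), -0.74), (np.float64(0.6), -0.75)]
x0.3 [(np.float64(-0.5), 0.52), (np.float64(-0.4), 0.01), (np.float64(-0.3), 0.0), (np.float64(-0.2), 0.0), (np.float64(-0.1), 0.0), (np.float64(-0.0), 0.02), (np.float64(0.1), 0.02), (np.float64(0.2), 0.01), (np.float64(0.3), 0.01)]
x0.4 [(np.float64(-0.5), 0.57), (np.float64(-0.4), 0.18), (np.float64(-0.3), 0.0), (np.float64(-0.2), 0.08), (np.float64(-0.1), 0.0), (np.float64(-0.0), 0.02), (np.float64(0.1), 0.05), (np.float64(0.2), 0.07), (np.float64(0.3), 0
[... 174 characters left out ...]
at64(0.1), 0.02), (np.float64(0.2), 0.05), (np.float64(0.3), 0.02), (np.float64(0.4), 0.05)]
x0.6 [(np.float64(-0.5), 0.58), (np.float64(-0.4), 0.19), (np.float64(-0.3), 0.09), (np.float64(-0.2), 0.08), (np.float64(-0.1), 0.0), (np.float64(-0.0), 0.06), (np.float64(0.1), 0.06), (np.float64(0.2), 0.06), (np.float64(0.3), 0.06), (np.float64(0.4), 0.05)]
x0.7 [(np.float64(-0.5), 0.59), (np.float64(-0.4), 0.18), (np.float64(-0.3), 0.09), (np.float64(-0.2), 0.05), (np.float64(-0.1), 0.0), (np.float64(-0.0), 0.06), (np.float64(0.1), 0.06), (np.float64(0.2), 0.15), (np.float64(0.3), 0.06), (np.float64(0.4), 0.05)]
255 325.0549019607843 270.0862745098039 [ 0.514 -0.171  0.071] [ 0.514 -0.171  0.071]
```

```bash
python3 -m pendant '[[-1,-0.8,0,0,0,1,-1],[-2,-1.6,0,0,0,2,-1],[-3,-2.4,0,0,0,3,-1],[-4,-3.2,0,0,0,4,-1],[-5,-4,0,0,0,5,-1],[-6,-4.8,0,0,0,6,-1],[-6.7,-5.6,0,0,0,7,-1],[-7.2,-6.4,0,0,0,8,-1],[-7.7,-7.2,0,0,0,8.7,-1],[-8.2,-8,0,0,0,9.4,-1]]' 40
```

```text
clock: 1.8
position: [0.456, 0.1038, 0.2456]
ee_rot: [0.714, 0.7, 0.0, -0.0]
ft_force: [0.7, 0.3, -0.1]
grip_width: -0.001
grasp_force: 0.0
```

```bash
python3 -m pendant '[[-1,0.25,0,0,0,0.8,-1],[-2,0.5,0,0,0,1.5,-1],[-3,0.75,0,0,0,2.2,-1],[-4,1,0,0,0,2.8,-1],[-5,1.2,0.3,0,0,3.1,-1],[-5.48,1.27,0.8,0,0,3.1,-1],[-5.48,1.27,1.4,0,0,3.1,-1],[-5.48,1.27,2,0,0,3.1,-1],[-5.48,1.27,2.4,0,0,3.1,-1],[-5.48,1.27,2.4,0,0,3.1,-1]]'
python3 - <<'E'
from h import *
np.set_printoptions(precision=3,suppress=True)
a=manip.camera('top')[0];b=manip.camera('wrist')[0]
o=manip.get_obs();q=R.from_quat(o['ee_rot']).as_matrix();print(o['position'],q)
cv2.imwrite('pics/t1.png',np.hstack([a[140:340:,240:480,::-1].repeat(2,0).repeat(2,1),cv2.resize(b[:,:,::-1],(320,400))]))
for t,z in(('key_pad',.071),('blue_bit',.09)):
  for c in ('top','wrist'):
    for q in manip.tip_of(t,c)[:1]: print(c,t,q['p'],at_z(c,q['pixel'],z))
E
```

```text
clock: 3.05
position: [0.5138, -0.1694, 0.1242]
ee_rot: [0.847, 0.532, -0.001, -0.001]
ft_force: [-0.3, 0.3, 0.5]
grip_width: -0.0
grasp_force: 0.0
[ 0.515 -0.17   0.126] [[ 0.434  0.901  0.001]
 [ 0.901 -0.434 -0.   ]
 [ 0.     0.001 -1.   ]]
wrist key_pad 0.91 [ 0.517 -0.169  0.071]
top blue_bit 0.57 [ 0.622 -0.241  0.09 ]
```

View pics/t1.png

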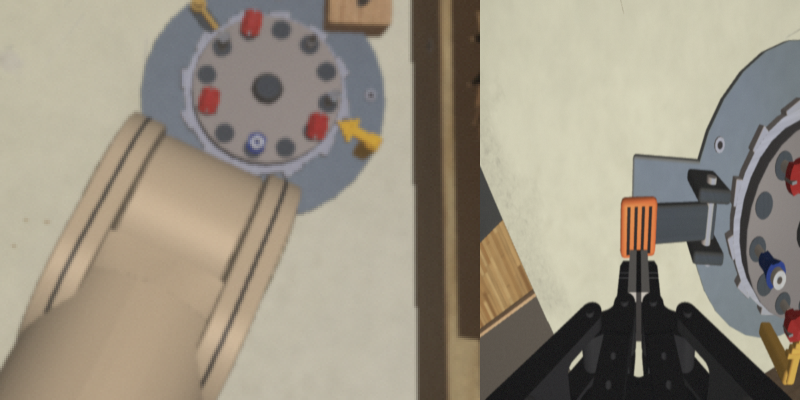

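The wrist view shows the shut fingers over the orange key, which is at about (640,227) in the composite. The blue bit is clear of the gripper. First stroke.

```bash
python3 -m pendant '[[0,0,0.25,0,0,0,-1],[0,0,0.5,0,0,0,-1],[0,0,0.7,0,0,0,-1],[0,0,0.82,0,0,0,-1],[0,0,0.94,0,0,0,-1],[0,0,1.06,0,0,0,-1],[0,0,1.17,0,0,0,-1],[0,0,1.26,0,0,0,-1],[0,0,1.34,0,0,0,-1],[0,0,1.38,0,0,0,-1]]'
```

```text
clock: 4.6
position: [0.5141, -0.1694, 0.0562]
ee_rot: [0.847, 0.532, -0.0, -0.001]
ft_force: [-5.0, 2.6, 8.9]
grip_width: -0.003
grasp_force: 4.5
```

```bash
python3 -m pendant '[[0,0,0.03,0,0,0,-1],[0,0,0.03,0,0,0,-1],[0,0,0.06,0,0,0,-1],[0,0,0.06,0,0,0,-1],[0,0,0.06,0,0,0,-1],[0,0,0.06,0,0,0,-1],[0,0,0.06,0,0,0,-1],[0,0,0.06,0,0,0,-1],[0,0,0.06,0,0,0,-1],[0,0,0.06,0,0,0,-1]]'
python3 - <<'E'
from h import *
b=manip.camera('wrist')[0]; k=manip.get_calibration('wrist');cv2.imwrite('pics/w2.png',b[:,:,::-1])
q=manip.tip_of('blue_bit','wrist')
for r in q[:2]:
  P=at_z('wrist',r['pixel'],.09);print(r['p'],r['pixel'],P,np.degrees(np.arctan2(P[1]+.256,P[0]-.683))%360,np.hypot(P[1]+.256,P[0]-.683))
E
```

```text
clock: 5.85
position: [0.5142, -0.1694, 0.0533]
ee_rot: [0.847, 0.532, -0.0, -0.001]
ft_force: [-4.3, 1.4, 5.1]
grip_width: 0.0
grasp_force: 3.4
```

View pics/w2.png

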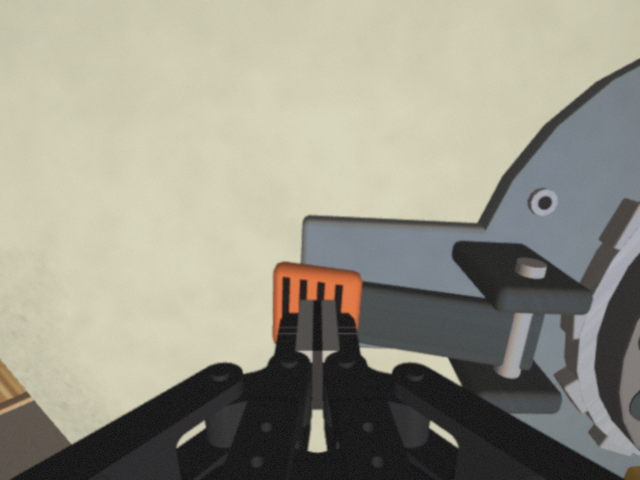

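The wrist view shows the key tilted down under the fingertips, around (318,300). The force is low, so it isn't at the stop yet. I'll go on in small steps.

```bash
python3 -m pendant '[[0,0,0.02,0,0,0,-1],[0,0,0.04,0,0,0,-1],[0,0,0.06,0,0,0,-1],[0,0,0.06,0,0,0,-1],[0,0,0.06,0,0,0,-1],[0,0,0.06,0,0,0,-1],[0,0,0.06,0,0,0,-1],[0,0,0.06,0,0,0,-1],[0,0,0.06,0,0,0,-1],[0,0,0.06,0,0,0,-1]]'
```

```text
clock: 7.2
position: [0.5146, -0.1696, 0.0518]
ee_rot: [0.847, 0.532, 0.0, -0.001]
ft_force: [-11.4, 5.0, 26.0]
grip_width: 0.0
grasp_force: 14.1
```

```bash
cat > chk.py <<'E'
from h import *
for c in('top','scene','wrist'):
  im=manip.camera(c)[0]
  if c=='top': cv2.imwrite('pics/chk%d.png'%(100*manip.get_obs()['clock']),cv2.resize(im[140:290,270:450,::-1],None,fx=4,fy=4))
  for t,z in(('blue_bit',.09),('pointer_spot',.09),('key_pad',.071)):
    for r in manip.tip_of(t,c)[:1]:
      P=at_z(c,r['pixel'],z);w=P-[.683,-.256,0];print(c,t,round(r['p'],2),P.round(3),'ang',round(np.degrees(np.arctan2(w[1],w[0]))%360,1),'r',round(np.hypot(*w[:2]),3))
E
python3 -m pendant '[[0,0,-0.15,0,0,0,-1],[0,0,-0.3,0,0,0,-1],[0,0,-0.45,0,0,0,-1],[0,0,-0.6,0,0,0,-1],[0,0,-0.75,0,0,0,-1],[0,0,-0.9,0,0,0,-1],[0,0,-1.1,0,0,0,-1],[0,0,-1.3,0,0,0,-1],[0,0,-1.5,0,0,0,-1],[0,0,-1.5,0,0,0,-1]]'; python3 chk.py; ls pics
```

```text
clock: 8.45
position: [0.5151, -0.1697, 0.1261]
ee_rot: [0.847, 0.532, 0.001, 0.0]
ft_force: [0.2, 0.0, -1.2]
grip_width: -0.004
grasp_force: 0.0
top blue_bit 0.76 [ 0.634 -0.29   0.09 ] ang 214.5 r 0.06
top pointer_spot 0.63 [ 0.654 -0.309  0.09 ] ang 240.9 r 0.061
top key_pad 0.44 [ 0.656 -0.318  0.071] ang 246.5 r 0.067
scene blue_bit 0.71 [ 0.631 -0.289  0.09 ] ang 212.5 r 0.062
scene pointer_spot 0.58 [ 0.659 -0.32   0.09 ] ang 249.6 r 0.068
scene key_pad 0.95 [ 0.515 -0.168  0.071] ang 152.4 r 0.19
wrist blue_bit 0.56 [ 0.63 -0.29  0.09] ang 212.6 r 0.063
chk850.png
scene0.png
t1.png
top0.png
w2.png
```

```bash
python3 -m pendant '[[0,0,0.25,0,0,0,-1],[0,0,0.5,0,0,0,-1],[0,0,0.7,0,0,0,-1],[0,0,0.82,0,0,0,-1],[0,0,0.94,0,0,0,-1],[0,0,1.06,0,0,0,-1],[0,0,1.17,0,0,0,-1],[0,0,1.26,0,0,0,-1],[0,0,1.34,0,0,0,-1],[0,0,1.4,0,0,0,-1]]'
python3 -m pendant '[[0,0,0.03,0,0,0,-1],[0,0,0.05,0,0,0,-1],[0,0,0.07,0,0,0,-1],[0,0,0.08,0,0,0,-1],[0,0,0.085,0,0,0,-1],[0,0,0.085,0,0,0,-1],[0,0,0.085,0,0,0,-1],[0,0,0.085,0,0,0,-1],[0,0,0.085,0,0,0,-1],[0,0,0.085,0,0,0,-1]]'
```

```text
clock: 10.3
position: [0.5144, -0.1695, 0.0553]
ee_rot: [0.847, 0.532, -0.0, -0.0]
ft_force: [-4.2, 1.4, 7.6]
grip_width: 0.002
grasp_force: 4.6
clock: 11.55
position: [0.5148, -0.1697, 0.0522]
ee_rot: [0.847, 0.532, 0.001, -0.0]
ft_force: [-8.3, 3.7, 20.2]
grip_width: -0.001
grasp_force: 11.2
```

At the stop with about 20 N. Releasing.

```bash
python3 -m pendant '[[0,0,-0.15,0,0,0,-1],[0,0,-0.3,0,0,0,-1],[0,0,-0.45,0,0,0,-1],[0,0,-0.6,0,0,0,-1],[0,0,-0.75,0,0,0,-1],[0,0,-0.9,0,0,0,-1],[0,0,-1.1,0,0,0,-1],[0,0,-1.3,0,0,0,-1],[0,0,-1.5,0,0,0,-1],[0,0,-1.5,0,0,0,-1]]'; python3 chk.py; cp pics/chk1[0-9]*.png pics/after2.png
```

```text
clock: 12.8
position: [0.5151, -0.1697, 0.1269]
ee_rot: [0.847, 0.532, 0.001, 0.0]
ft_force: [-0.5, -0.3, -0.4]
grip_width: 0.0
grasp_force: 0.0
top blue_bit 0.9 [ 0.647 -0.312  0.09 ] ang 237.0 r 0.067
top pointer_spot 0.79 [ 0.656 -0.314  0.09 ] ang 245.1 r 0.064
scene blue_bit 0.74 [ 0.651 -0.317  0.09 ] ang 242.6 r 0.069
scene pointer_spot 0.83 [ 0.665 -0.315  0.09 ] ang 252.6 r 0.062
scene key_pad 0.85 [ 0.51  -0.165  0.071] ang 152.3 r 0.195
wrist key_pad 0.77 [ 0.516 -0.167  0.071] ang 151.9 r 0.189
```

View pics/after2.png

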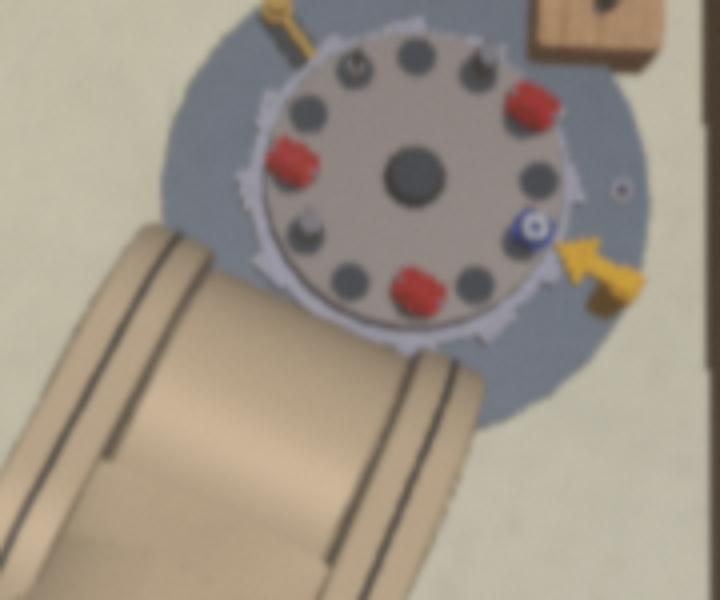

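The top view shows the blue bit at (535,230), right at the tip of the yellow arrow at (560,245). The key is back up and the fingers are about 40 mm above it.

```bash
python3 -c "
from workcell import manip
print(manip.hand_in())"
```

```text
the job is handed in; nothing more can be done
None
```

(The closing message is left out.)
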